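# Moisture reading on a carved figure's plinth

### The arm

A 6-joint arm with a two-finger parallel gripper is mounted at the origin on the work surface. World frame = base frame: x ahead of the robot, y to its left, z up, the work surface at z = 0. Lengths are in mm, angles in rad, forces in N, time in s.
With the tool pointing down it reaches from about 250 to 775 mm from the base axis. Payload 4 kg.
Tool frame: the origin (TCP) lies on the front face of the gripper's body, between the roots of the fingers; the fingertips stand ahead of it and the grasp point (between the pads) lies 54 mm ahead of it (env.tcp_to_tips is the z of the fingertips in the tool frame, in mm); z points along the fingers, y is the line along which they close (so a half turn about z gives the same grasp; the last joint's range is limited). The gripper opens to 85 mm and grips with 20 to 120 N. Pads are 22 mm wide; open, the fingers measure 114 mm over their backs; the gripper's body (76 mm by 85 mm) begins 54 mm behind the grasp point. The pads swing forward as they close: fully open they stand 13 mm farther back than shut.
Start: joints at [1.194, 0.087, 1.371, -0, 1.684, -0.103], TCP at [148.721, 529.521, 303.941] pointing down, gripper open.
Joint ranges: [-3.1, 3.1], [-0.76, 2.03], [0.27, 2.55], [-1.08, 4.22], [0.17, 2.65], [-2.57, 2.57]. Speed limits (rad/s): [2.79, 2.79, 3.14, 3.14, 3.14, 3.14].

### API

Orientations are given as a 3x3 rotation matrix whose columns are the frame's x, y, z axes.
In Python, from rig import sensors, eyes, ticket, env gives the robot as it stands.
- The arm moves only by the tool carry_out, never from a script. Its argument "commands" is a list of rows, each a list of 6 numbers: the shift along the tool's x, y, z in m, then the turn, a rotation vector about the tool's x, y, z in degrees. In form: [[x, y, z, rx, ry, rz], ...]. A call has 1 to 12 rows; each row shifts and turns the commanded pose from where the row before left it, along the tool's axes as they then stand; what a row does not reach is not made up. A row lasts 1/10 s, in which the tool goes at most 50 mm and 8.59 degrees, less where a joint would pass 70% of its speed; a pose out of reach is approached as far as the arm can. A call with a gripper value outside its range is refused whole. "jaw" is the opening in per cent of the stroke, from 0 (shut) to 100 (fully open), set as the call begins (left out, the last holds). The fingers move at their own pace and stop on an object; "force" is the grip in N (left out, the last holds). Time passes only in rows, so rows that do not move let the fingers close. It gives the time, the measured TCP pose, the force, the opening and the grip force at its end, in the units of the state.
- sensors.get_obs(): the state, without advancing time (a new reading comes with each control period).
- eyes.grab_frame(name): name is "side" or "top"; returns a dict with "color" (420x560x3 uint8, blue, green, red), "depth" (420x560 float32, mm along the optical axis (not along the pixel's ray), 0 where there is no reading), "intrinsics" (3x3 intrinsics, pixels), "D" ([k1, k2, p1, p2, k3] as OpenCV has them; the pictures are not rectified), "R" (3x3) and "t" (3): a world point X has camera coordinates R X + t. Camera axes: x right, y down, z forward; pixel columns grow to the right and rows downward; lengths in mm; the calibration is good to about 2 mm. A picture is of the moment at which its call begins.
- ticket.sign_off(): hands the job in; it is judged then, once.
The state is a dict: "time_s": time; "joint_positions": joint angles; "joint_velocities": joint speeds; "joint_efforts": joint torques, N m; "ee_pos": TCP position; "eef_rot": TCP orientation; "contact_force": force on the tool from outside, world axes, zero at the start; "torque": the same for the moment, N m; "width": finger opening in mm; "gripper_force": force on a finger pad.
Only numpy, scipy, OpenCV 4.12 (cv2) and the standard library are available. Lean on these libraries where they do the work, as an engineer would, in place of code of your own. Each camera call takes 0.05 s, during which the arm holds its last target. There are 200 camera calls.

### The job

Pick up the oblong wooden plinth and lower it, without dropping it, over the two pins of the jig until it lies flush (either way round will do), and let go of it. Then lift the moisture probe out of its stand and hold it upright with its spring tip inside the ring marked on the plinth, pressing lightly so that the tip is pushed about halfway in (about 3 N) and never hard. Finish while still holding it there, and leave the other things on the bench where they are.

Things in the scene. Friction and masses are not known exactly. Their poses are not given: they have to be found in the camera images.
- plinth: oblong pale wooden plinth, 160 x 60 mm, 24 mm thick, loose, about 0.17 kg, flat on the bench. Origin: centre of its underside, x along its length, z up. Two 12 mm through holes at x = -55 and +55 mm, y = 0. On top a ring (point mark) and a solid dark round knot, 12 mm across, at x = -24, y = 10 mm, which is not the mark. Grip it across its 60 mm width.
- mark (a point): the marked spot: centre of a thin dark ring (22 mm outside, 16 mm inside, a dot in its middle) drawn on the plinth's top, in the plinth's frame at x = +22, y = -6, z = 24 mm
- jig: fixed jig: pale wooden foot 230 x 120 x 12 mm with an aluminium rail, 190 x 44 mm, top 40 mm above the bench. Two steel pins, 10 mm thick with tapered tops, stand 28 mm above the rail at x = -55 and +55 mm, y = 0. Origin: centre of the foot's underside, x along the rail, z up. The seated plinth's top is 64 mm above the bench; the pins stand 4 mm out of it.
- jig_seat (a point): centre of the rail's top face, midway between the pins, 40 mm above the bench: here the plinth's origin comes to rest
- stand: fixed pale wooden block, 80 x 80 mm, 50 mm high, with a 19 mm hole straight down through its middle, in which the probe stands. Origin at the centre of its underside.
- probe: moisture probe, loose, about 0.15 kg, upright in the stand. Round black handle, 28 mm across, 100 mm long; origin at the centre of the handle's lower end (a shoulder resting on the stand's top, 50 mm above the bench), z up the handle. Below it a grey nose, 16 mm across, to z = -22 mm, and the spring tip to z = -38 mm. Grip the handle from above near z = 60 mm, lift by over 45 mm.
- probe_point (a point): the rounded end of the probe's steel tip, 6 mm across; 38 mm below the probe's origin when the tip is out
- probe_tip (a joint): how far the spring tip is pushed into the probe, m: 0 fully out, 0.010 fully in. It takes 1 N to start it, then 0.4 N per mm (3 N at half, 0.005; 5 N at the stop); beyond the stop it is rigid.
- sanding_block: bystander: cork sanding block, 50 x 90 x 34 mm; leave it where it is
- disc_base: bystander: pale round wooden disc, 130 mm across, 24 mm thick; leave it where it is
- duck: bystander: small carved wooden duck, about 85 mm tall and 100 mm long; leave it where it is
- finish_jar: bystander: amber glass jar with steel cap, 68 mm across, 90 mm tall; leave it where it is
- twine_spool: bystander: spool, 60 mm across, 65 mm tall; leave it where it is
- carver_mallet: bystander: hammer lying on the bench; leave it where it is
Mind the look-alikes: they are no part of the job. Leave any red look-alike of the plinth alone.

How it is judged (in metres and radians):
On the way, in this order (a step that is already met when the one before it is completed fails the run):
1. the plinth lies flush on the jig over both pins, let go of, with the probe still in its stand (z of plinth in the frame of jig_seat between -0.004 and 0.0025 m and horizontal distance between plinth and jig_seat below 0.004 m and angle between the x axis of plinth and the x axis of jig, either way round below 0.06 rad and angle between plinth's own z axis and vertical below 0.03 rad and contact force between the fingers and plinth below 0.2 N and linear speed of plinth below 0.02 m/s and z of probe in the frame of stand below 0.06 m), for 0.2 s.
2. the probe is lifted clear of its stand in the fingers (height (world z) of probe_point above 0.055 m and contact force between the fingers and probe above 2 N and contact force between probe and stand below 0.1 N), for 0.1 s.
At the end, for the whole second after the job is handed in: Plinth flush on the jig (2.5 mm in height, 4 mm sideways, 0.06 rad in line, 0.03 rad level). The fingers hold the probe still, upright within 0.12 rad, its point within 6 mm of the ring's centre, tip pushed in 2 to 8 mm, pressing the plinth with 1 to 6 N (z of plinth in the frame of jig_seat between -0.004 and 0.0025 m and horizontal distance between plinth and jig_seat below 0.004 m and angle between the x axis of plinth and the x axis of jig, either way round below 0.06 rad and angle between plinth's own z axis and vertical below 0.03 rad and linear speed of each of plinth, probe below 0.02 m/s and horizontal distance between probe_point and mark below 0.006 m and distance between probe_point and mark below 0.008 m and angle between probe's own z axis and vertical below 0.12 rad and value of joint probe_tip between 0.002 and 0.008 m and contact force between probe and plinth between 1 and 6 N and contact force between the fingers and probe above 2 N); the arm keeps its last pose, push and grip.
It fails at once if the probe is pressed hard on the plinth (over 15 N) (contact force between probe and plinth above 15 N).
It fails at once if the plinth is dropped or slammed onto the jig (horizontal distance between plinth and jig_seat below 0.05 m and z of plinth in the frame of jig_seat below 0.05 m and linear speed of plinth above 0.35 m/s).
It fails at once if another thing on the bench is shifted by more than 30 mm (distance of any of sanding_block, disc_base, duck, finish_jar, twine_spool, carver_mallet from where it was at the start of the episode above 0.03 m).
It also fails if it takes over 56 s, if anything falls off the work surface, if the arm or the gripper's body presses on something with over 40 N, if the wrist force passes 120 N, or if a joint passes its speed limit or range.

## Working session

There is one attempt and no reset: what is moved stays moved. The work goes in short steps, Python scripts to look and compute and a tool call to move; the robot and the scene stay as the last step left them, time stands still between calls to the robot, and variables do not carry over. Pictures are saved under pics/ and viewed, at most 10 in all, crops included, and the job is handed in when it is done.

Besides the shell and the picture viewer there is one more tool, called after "Emit:" as name(argument=value, ...) on one line, values as JSON. carry_out: Moves the arm, as the interface text tells. Its arguments: {"type":"object","properties":{"commands":{"type":"array","items":{"type":"array","items":{"type":"number"}}},"jaw":{"type":"number"},"force":{"type":"number"}},"required":["commands"]}

```bash
ls; mkdir -p pics; cat > h.py <<'E'
import numpy as np, cv2
from rig import sensors, eyes, ticket, env
def grab(n):
    f=eyes.grab_frame(n)
    return {k:(np.array(v) if k!='name' else v) for k,v in f.items()}
def ray(f,uv):
    p=cv2.undistortPoints(np.array(uv,float).reshape(-1,1,2),f['intrinsics'],f['D']).reshape(-1,2)
    d=np.c_[p,np.ones(len(p))]@f['R']
    return -f['R'].T@f['t'].ravel(), d
def onplane(f,uv,z):
    c,d=ray(f,uv); return c+d*((z-c[2])/d[:,2])[:,None]
def deproj(f,uv):
    c,d=ray(f,uv); uv=np.round(np.array(uv).reshape(-1,2)).astype(int)
    return c+d*f['depth'][uv[:,1],uv[:,0]][:,None]
E
python3 - <<'E'
from h import *
for n in('top','side'):
    f=grab(n); cv2.imwrite(f'pics/{n}0.png',f['color']); np.savez(f'{n}0.npz',**f)
    print(n,-f['R'].T@f['t'].ravel(), f['R'][2])
o=sensors.get_obs(); print(o['time_s'],o['ee_pos'],o['eef_rot'],o['width'],env.tcp_to_tips)
E
```

```text
pics
top [ 376.45259977  -13.47129706 1149.05283741] [ 0.14467783 -0.0312823  -0.9889842 ]
side [  44.25268962 -848.73829985  938.29809414] [ 0.39525325  0.63065763 -0.66786662]
0.1 [148.5935427  529.23445408 302.83651934] [[-9.62757035e-01  2.70367022e-01 -7.51661182e-04]
 [ 2.70367978e-01  9.62755248e-01 -1.86763406e-03]
 [ 2.18719088e-04 -2.00130295e-03 -9.99997973e-01]] 85.47388364475685 72.6
```

View pics/top0.png

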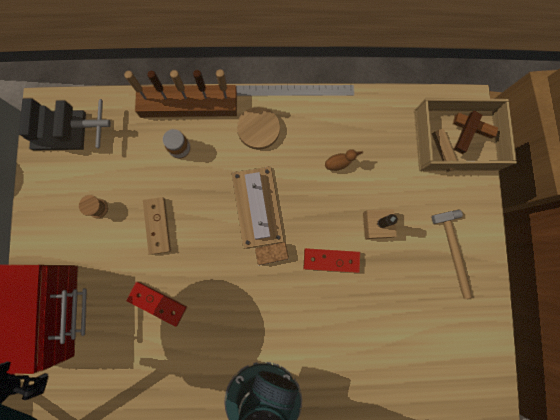

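View pics/side0.png

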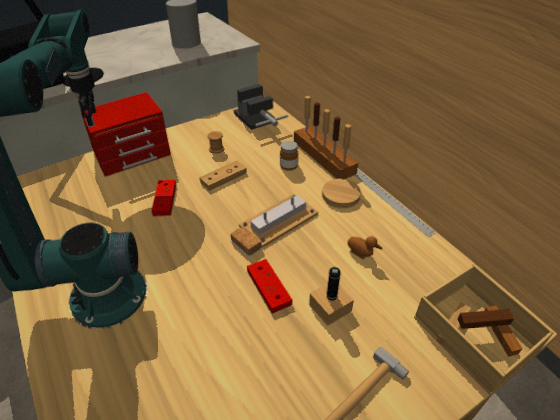

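Top view: the pale plinth is at about (157,226). Things that could be mistaken for it are the red look-alikes at (332,261) and (157,303), and the jig at (259,207). The probe and its stand are at (383,222), and the disc is at (260,130). I choose (157,226), the only pale oblong with holes and a ring, and will check it in a crop.

```bash
cat > m.py <<'E'
from h import *
def ld(n): return dict(np.load(n+'0.npz'))
t,s=ld('top'),ld('side')
def pts(f):
    h,w=f['depth'].shape; g=np.stack(np.meshgrid(np.arange(w),np.arange(h)),-1).reshape(-1,2)
    p=deproj(f,g); p[f['depth'].ravel()==0]=np.nan; return p.reshape(h,w,3)
def comp(f,P,box,lo,hi):
    x0,y0,x1,y1=box; m=np.zeros(P.shape[:2],np.uint8)
    z=P[...,2]; k=(z>lo)&(z<hi); m[y0:y1,x0:x1]=k[y0:y1,x0:x1]
    n,l,st,c=cv2.connectedComponentsWithStats(m); i=1+np.argmax(st[1:,4]); return l==i
Pt,Ps=pts(t),pts(s)
for nm,f,P,box,lo,hi in [('plinth',t,Pt,(135,190,180,262),15,40),('plinth',s,Ps,(190,150,255,195),15,40),
   ('rail',t,Pt,(230,160,290,250),33,48),('rail',s,Ps,(230,185,325,250),33,48),
   ('stand',t,Pt,(355,195,410,250),42,58),('stand',s,Ps,(300,260,360,325),42,58),
   ('foot',t,Pt,(220,160,295,252),6,20),
   ('handletop',t,Pt,(355,195,410,250),130,165),('handletop',s,Ps,(300,260,360,325),130,165),
   ('cork',t,Pt,(250,235,295,270),25,45)]:
    m=comp(f,P,box,lo,hi); q=P[m]
    r=cv2.minAreaRect(q[:,:2].astype(np.float32)); print(nm,m.sum(),'z',np.median(q[:,2]).round(1),'rect',np.round(r[0],1),np.round(r[1],1),round(r[2],1),'mean',q.mean(0).round(1))
a=cv2.resize(t['color'][185:265,130:190],None,fx=6,fy=6,interpolation=cv2.INTER_CUBIC)
b=cv2.resize(s['color'][150:200,185:260],None,fx=6,fy=6,interpolation=cv2.INTER_CUBIC)
c=np.zeros((480,820,3),np.uint8); c[:,:360]=a; c[:300,365:815]=b; cv2.imwrite('pics/crop.png',c[:,:800])
c=np.zeros((600,800,3),np.uint8)
c[:,:420]=cv2.resize(t['color'][160:260,225:295],None,fx=6,fy=6,interpolation=cv2.INTER_CUBIC)
c[:360,425:785]=cv2.resize(t['color'][195:255,355:415],None,fx=6,fy=6,interpolation=cv2.INTER_CUBIC); cv2.imwrite('pics/crop2.png',c)
E
python3 m.py
```

```text
plinth 1185 z 23.8 rect [500.9 302.2] [161.3  62.6] 7.6 mean [500.2 301.5  23.7]
plinth 561 z 23.2 rect [504.5 302.8] [165.8  70. ] 8.1 mean [500.7 297.8  23.1]
rail 963 z 40.2 rect [553.8   8.6] [190.   43.7] 8.5 mean [552.    8.3  40.2]
rail 640 z 39.6 rect [557.7   5.7] [192.8  51.3] 8.2 mean [552.    2.6  39.4]
stand 596 z 50.6 rect [ 493.8 -347.9] [80.2 79. ] 1.7 mean [ 491.5 -342.8   50.5]
stand 694 z 50.2 rect [ 495.2 -349.6] [83.  83.6] 1.4 mean [ 489.6 -357.6   50.1]
foot 2098 z 12.1 rect [554.2   9.2] [232.1 123.3] 9.3 mean [549.8   8.   12.1]
handletop 102 z 149.7 rect [ 493.2 -347.3] [25.6 26.9] 65.0 mean [ 493.1 -345.8  148.6]
handletop 134 z 149.8 rect [ 494.7 -350.3] [27.3 24. ] 58.1 mean [ 492.7 -353.2  146.2]
cork 549 z 34.0 rect [414.3 -31.3] [49.9 89.7] 10.6 mean [414.2 -31.4  34. ]
```

View pics/crop.png

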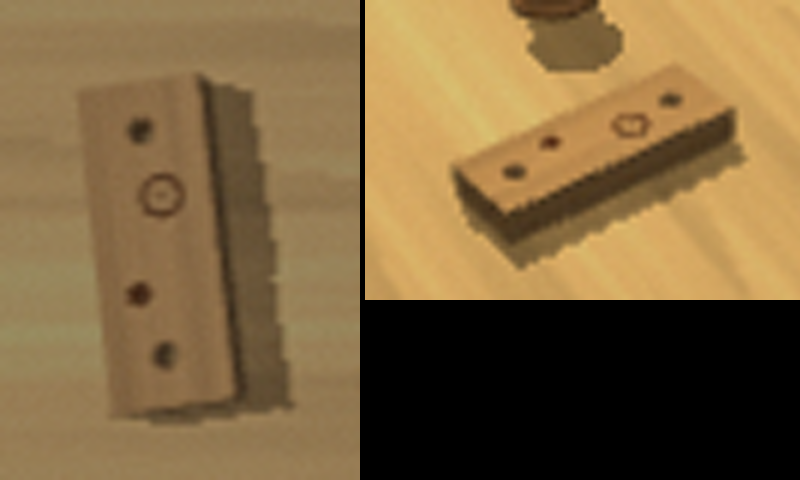

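View pics/crop2.png

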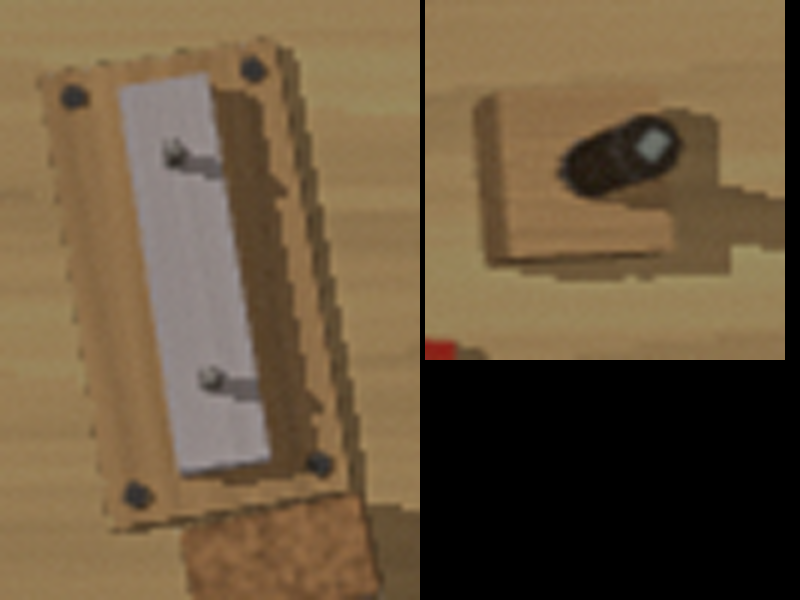

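The crop confirms it: a pale plinth with the ring at crop (160,195), i.e. pixel (156.7,217.5), toward the far end. The knot is at (153,234) and the holes at (153,207) and (157.5,244). The jig's pins are at about (254,185) and (260,223), and the cork block touches the jig's near end.

```bash
cat > m2.py <<'E'
from h import *
def tri(a,ua,b,ub):
    ca,da=ray(a,[ua]);cb,db=ray(b,[ub]);A=np.c_[da[0],-db[0]]
    k=np.linalg.lstsq(A,cb-ca,rcond=None)[0];p,q=ca+da[0]*k[0],cb+db[0]*k[1];return (p+q)/2,np.linalg.norm(p-q)
def blob(f,uv,r=4,sign=1):
    # centroid of contrast against local median
    u,v=[int(round(x)) for x in uv]; g=f['color'].astype(float).mean(2)[v-r:v+r+1,u-r:u+r+1]
    w=np.clip(sign*(np.median(g)-g)-8,0,None); Y,X=np.mgrid[-r:r+1,-r:r+1]
    return (u+(w*X).sum()/w.sum(), v+(w*Y).sum()/w.sum())
E
python3 - <<'E'
from m2 import *
from m import Ps,t,s,comp
T=dict(hf=(153.2,206.5),hn=(157.3,244),ring=(156.6,217.3),knot=(153,234))
S=dict(hf=((670-365)/6+185,150+100/6),hn=((514-365)/6+185,150+172/6),ring=((630-365)/6+185,150+125/6),knot=((550-365)/6+185,150+142/6))
for k in T:
    r=6 if k=='ring' else 4
    a,b=blob(t,T[k],r),blob(s,S[k],r-1); p,e=tri(t,a,s,b); print(k,np.round(a,1),np.round(b,1),'tri',p.round(1),round(e,1),'top@24',onplane(t,[a],24)[0,:2].round(1),'side@24',onplane(s,[b],24)[0,:2].round(1))
for k,a in dict(pf=(254.0,185.0),pn=(259.8,222.8)).items(): print(k,'top@67',onplane(t,[a],67)[0].round(1))
# gripper lowest points in side view
d=np.hypot(Ps[...,0]-148,Ps[...,1]-529); m=(d<75)&(Ps[...,2]>120)&(Ps[...,2]<300); print('gripper low z',np.sort(Ps[m][:,2])[:12].round(0), m.sum())
E
```

```text
plinth 1185 z 23.8 rect [500.9 302.2] [161.3  62.6] 7.6 mean [500.2 301.5  23.7]
plinth 561 z 23.2 rect [504.5 302.8] [165.8  70. ] 8.1 mean [500.7 297.8  23.1]
rail 963 z 40.2 rect [553.8   8.6] [190.   43.7] 8.5 mean [552.    8.3  40.2]
rail 640 z 39.6 rect [557.7   5.7] [192.8  51.3] 8.2 mean [552.    2.6  39.4]
stand 596 z 50.6 rect [ 493.8 -347.9] [80.2 79. ] 1.7 mean [ 491.5 -342.8   50.5]
stand 694 z 50.2 rect [ 495.2 -349.6] [83.  83.6] 1.4 mean [ 489.6 -357.6   50.1]
foot 2098 z 12.1 rect [554.2   9.2] [232.1 123.3] 9.3 mean [549.8   8.   12.1]
handletop 102 z 149.7 rect [ 493.2 -347.3] [25.6 26.9] 65.0 mean [ 493.1 -345.8  148.6]
handletop 134 z 149.8 rect [ 494.7 -350.3] [27.3 24. ] 58.1 mean [ 492.7 -353.2  146.2]
cork 549 z 34.0 rect [414.3 -31.3] [49.9 89.7] 10.6 mean [414.2 -31.4  34. ]
hf [152.9 206.3] [235.5 166.2] tri [557.5 311.5  23.3] 2.8 top@24 [556.1 311.8] side@24 [558.5 310.2]
hn [156.8 243.8] [209.4 178.2] tri [448.1 297.3  22.8] 3.3 top@24 [446.5 297.6] side@24 [449.1 295.1]
ring [156.6 217.2] [231.  173.3] tri [530.3 302.8   7.4] 9.5 top@24 [523.7 300. ] side@24 [525.9 280.6]
knot [152.7 233.6] [215.4 173.2] tri [477.2 309.3  25.4] 2.7 top@24 [476.1 310.2] side@24 [479.1 310.6]
pf top@67 [606.1  14.9  67. ]
pn top@67 [ 4.98e+02 -2.00e-01  6.70e+01]
gripper low z [120. 120. 120. 121. 121. 121. 121. 121. 121. 121. 122. 122.] 843
```

Emit:
carry_out(commands=[[-0.02,-0.02,0,0,0,-7.8],[-0.025,-0.03,0,0,0,-7.8],[-0.03,-0.03,0,0,0,-7.7],[-0.03,-0.025,0,0,0,0],[-0.03,-0.025,0,0,0,0],[-0.03,-0.025,0,0,0,0],[-0.03,-0.025,0,0,0,0],[-0.03,-0.025,0,0,0,0],[-0.03,-0.025,0.02,0,0,0],[-0.03,-0.02,0.03,0,0,0],[-0.02,-0.01,0.03,0,0,0],[0,0,0.03,0,0,0]], jaw=100)

```text
time_s: 1.3
ee_pos: [467.3, 292.0, 192.1]
eef_rot: [[-0.992, -0.129, 0.0], [-0.129, 0.992, -0.001], [-0.0, -0.001, -1.0]]
contact_force: [-0.1, 0.6, -0.7]
width: 85.1
gripper_force: 0.0
```

```bash
cat > go.py <<'E'
import sys
from h import *
# delta in tool frame to world target x y z yaw(deg)
def delta(p,a):
    o=sensors.get_obs(); R=np.array(o['eef_rot']); a=np.deg2rad(a); c,s_=np.cos(a),np.sin(a)
    D=np.array([[-c,-s_,0],[-s_,c,0],[0,0,-1.]])
    rv=cv2.Rodrigues(R.T@D)[0].ravel()
    print('t',round(o['time_s'],2),'pos',np.round(o['ee_pos'],1),'F',np.round(o['contact_force'],1),'w',round(o['width'],1),'g',round(o['gripper_force'],1))
    d=np.array(p)-o['ee_pos']; print('shift now mm',(R.T@d).round(1),'after turn',(D.T@d).round(1),'turn deg',np.rad2deg(rv).round(2))
if __name__=='__main__':
    v=list(map(float,sys.argv[1:])); delta(v[:3],v[3])
E
python3 go.py 502 303.5 85 7.6
```

```text
t 1.3 pos [467.3 292.  192.1] F [-0.1  0.6 -0.7] w 85.1 g 0.0
shift now mm [-35.8   7.1 107.1] after turn [-35.9   6.9 107.1] turn deg [-0.05  0.02 -0.2 ]
```

Emit:
carry_out(commands=[[-0.018,0.004,0,0,0,-0.2],[-0.018,0.003,0.02,0,0,0],[0,0,0.03,0,0,0],[0,0,0.03,0,0,0],[0,0,0.02,0,0,0],[0,0,0.007,0,0,0],[0,0,0,0,0,0],[0,0,0,0,0,0]])

```text
time_s: 2.1
ee_pos: [500.3, 305.8, 88.0]
eef_rot: [[-0.991, -0.136, 0.002], [-0.136, 0.991, 0.001], [-0.002, 0.001, -1.0]]
contact_force: [0.3, -0.8, 0.3]
width: 85.6
gripper_force: 0.0
```

```bash
python3 - <<'E'
from h import *
import go; go.delta([502,303.5,80],7.6)
o=sensors.get_obs()
c=np.zeros((400,800,3),np.uint8)
for i,n in enumerate(('top','side')):
    f=grab(n); p=np.array(o['ee_pos'])-[0,0,50]; u=cv2.projectPoints(p.reshape(1,3),cv2.Rodrigues(f['R'])[0],f['t'].ravel(),f['intrinsics'],f['D'])[0].ravel().astype(int)
    print(n,u); x,y=max(u[0]-50,0),max(u[1]-50,0)
    c[:,i*400:i*400+400]=cv2.resize(f['color'][y:y+100,x:x+100],(400,400),interpolation=cv2.INTER_CUBIC)
cv2.imwrite('pics/g1.png',c)
E
```

```text
t 2.1 pos [500.3 305.8  88. ] F [ 0.3 -0.8  0.3] w 85.6 g 0.0
shift now mm [-1.3 -2.5  8. ] after turn [-1.4 -2.5  8. ] turn deg [0.04 0.1  0.22]
top [153 224]
side [221 168]
```

View pics/g1.png

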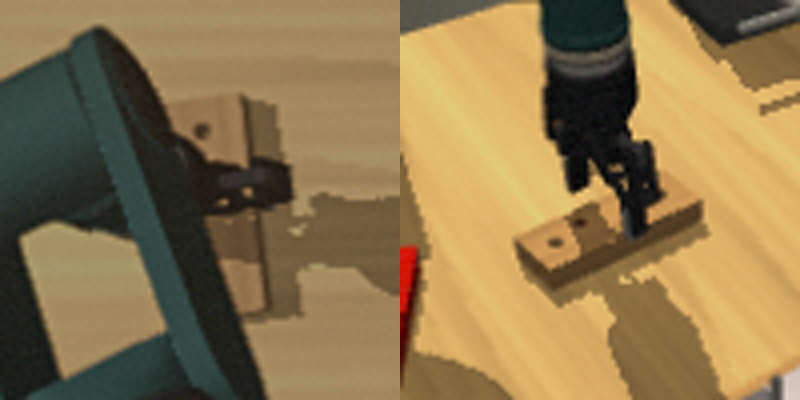

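The fingers straddle the plinth: the near fingertip is at crop (635,235), i.e. side pixel (229.8,176.8), and both sides are clear. Next is the tip height.

```bash
python3 - <<'E'
from h import *
f=grab('side')
g=f['color'].max(2)
for v in range(168,182):
    us=[u for u in range(224,236) if g[v,u]<60]
    if us:
        p=deproj(f,[(u,v) for u in us]); print(v,us[0],us[-1],np.median(p,0).round(0))
E
```

```text
168 226 234 [503. 236.  81.]
169 226 232 [502. 231.  83.]
170 226 231 [502. 244.  70.]
171 228 231 [507. 251.  61.]
172 228 231 [507. 249.  57.]
173 228 231 [506. 247.  54.]
174 228 232 [507. 247.  48.]
175 228 232 [508. 247.  44.]
176 228 231 [506. 249.  41.]
177 229 230 [506. 251.  35.]
```

Emit:
carry_out(commands=[[-0.001,-0.0025,0.01,0,0,0.2],[0,0,0.01,0,0,0],[0,0,0,0,0,0],[0,0,0,0,0,0]])

```text
time_s: 2.65
ee_pos: [500.6, 302.9, 66.0]
eef_rot: [[-0.991, -0.132, -0.002], [-0.132, 0.991, -0.001], [0.002, -0.0, -1.0]]
contact_force: [-0.0, 0.2, 0.1]
width: 85.1
gripper_force: 0.0
```

Emit:
carry_out(commands=[[0,0,0,0,0,0],[0,0,0,0,0,0],[0,0,0,0,0,0],[0,0,0,0,0,0],[0,0,0,0,0,0],[0,0,0,0,0,0],[0,0,0,0,0,0],[0,0,0,0,0,0]], jaw=50, force=50)

```text
time_s: 3.45
ee_pos: [501.7, 303.5, 67.9]
eef_rot: [[-0.991, -0.133, 0.002], [-0.133, 0.991, 0.001], [-0.002, 0.001, -1.0]]
contact_force: [0.7, 1.3, 5.6]
width: 59.1
gripper_force: 59.7
```

Emit:
carry_out(commands=[[0,0,-0.01,0,0,0],[0,0,-0.03,0,0,0],[0,0,-0.04,0,0,0],[0,0,-0.03,0,0,0],[0,-0.02,-0.01,0,0,0],[0,-0.04,0,0,0,0],[-0.001,-0.045,0,0,0,-0.3],[-0.002,-0.045,0,0,0,-0.3],[-0.002,-0.045,0,0,0,0],[-0.002,-0.045,0,0,0,0],[-0.002,-0.04,0,0,0,0],[-0.002,-0.02,0,0,0,0]])

```text
time_s: 4.65
ee_pos: [552.7, 4.2, 185.8]
eef_rot: [[-0.99, -0.14, -0.003], [-0.14, 0.99, -0.001], [0.003, -0.001, -1.0]]
contact_force: [0.1, 0.1, -1.9]
width: 59.2
gripper_force: 55.4
```

Emit:
carry_out(commands=[[0,0,0,0,0,0],[0,0,0,0,0,0],[0,0,0,0,0,0]])

```text
time_s: 4.95
ee_pos: [552.9, 8.6, 186.3]
eef_rot: [[-0.99, -0.144, -0.002], [-0.144, 0.99, 0.001], [0.002, 0.001, -1.0]]
contact_force: [0.1, -0.6, -2.5]
width: 59.3
gripper_force: 55.4
```

```bash
python3 - <<'E'
from h import *
import go; go.delta([553,8,150],8.2)
o=sensors.get_obs()
c=np.zeros((400,800,3),np.uint8)
for i,n in enumerate(('top','side')):
    f=grab(n); np.savez(n+'1.npz',**f); p=np.array(o['ee_pos'])-[0,0,50]; u=cv2.projectPoints(p.reshape(1,3),cv2.Rodrigues(f['R'])[0],f['t'].ravel(),f['intrinsics'],f['D'])[0].ravel().astype(int)
    x,y=u[0]-50,u[1]-50; print(n,x,y)
    c[:,i*400:i*400+400]=cv2.resize(f['color'][y:y+100,x:x+100],(400,400),interpolation=cv2.INTER_CUBIC)
cv2.imwrite('pics/g2.png',c)
E
```

```text
t 4.95 pos [552.9   8.6 186.3] F [ 0.1 -0.6 -2.5] w 59.3 g 55.4
shift now mm [-0.1 -0.7 36.3] after turn [-0.1 -0.6 36.3] turn deg [ 0.06 -0.09  0.07]
top 205 149
side 227 137
```

View pics/g2.png

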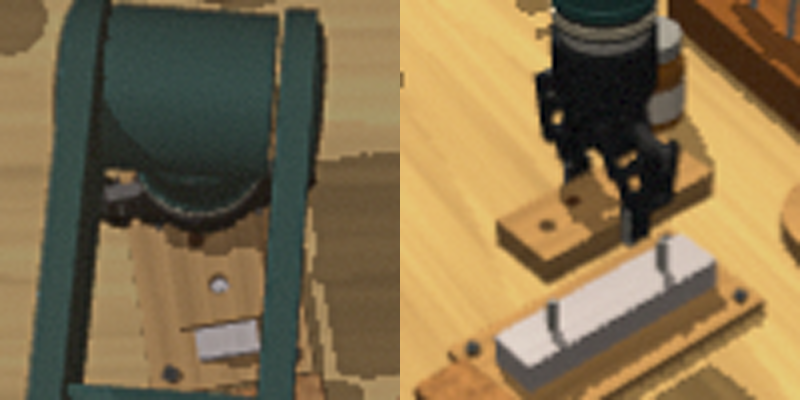

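Both views show the plinth held level. Its near hole is at top pixel (259.5,219.8) and side (263.5,193.2), the knot at side (270,187). The pin tops are at side (265,213.5) and (292.6,197.5).

```bash
python3 - <<'E'
from m2 import *
t0,s0=[dict(np.load(n+'0.npz')) for n in('top','side')]
t,s=[dict(np.load(n+'1.npz')) for n in('top','side')]
zt=142.4
ht=blob(t,(259.5,219.8),3,-1); hs=blob(s,(263.4,193.2),4); ks=blob(s,(270,187),3)
print('hole px',np.round(ht,1),np.round(hs,1)); p,e=tri(t,ht,s,hs); print('hole tri',p.round(1),round(e,1),'top',onplane(t,[ht],zt)[0].round(1),'side',onplane(s,[hs],zt)[0].round(1),'knot side',onplane(s,[ks],zt)[0].round(1))
# pins: print gray patches for side/top from scene0
for f,uv in((s,(265,217)),(s,(292,201)),(t0,(254,185)),(t0,(260,223))):
    u,v=uv; print(uv); print(f['color'][v-6:v+7,u-5:u+6].mean(2).astype(int))
E
```

```text
hole px [259.5 219.8] [263.4 193. ]
hole tri [498.7  -1.2 143.7] 3.3 top [497.3  -0.5 142.4] side [ 5.010e+02 -3.000e-01  1.424e+02] knot side [531.   14.7 142.4]
(265, 217)
[[171 169 162 156 154 155 153 172 189 202 199]
 [157 156 152 144 138 144 155 203 202 202 201]
 [153 153 151 122  77  74 129 203 202 202 204]
 [152 166 176 138  72  74 130 203 204 204 205]
 [175 192 197 152  71  69 130 203 204 203 206]
 [208 206 196 152  71  69 130 206 204 207 205]
 [206 206 201 160  73  71 131 208 207 206 204]
 [208 206 205 181  71  71 132 208 207 206 201]
 [206 206 208 187 106  82 125 192 201 203 204]
 [210 208 210 204 165 107 113 148 205 206 205]
 [209 211 209 208 185 113 115 140 192 201 190]
 [209 211 208 205 191 138 113 113 143 175 129]
 [208 206 206 206 208 194 137 108 111 118  83]]
(292, 201)
[[ 17  29 100 161 145 135 116 127 157 177 190]
 [ 60  83 117 149 140 125 110 140 179 199 199]
 [118 138 141 135 126 125 141 191 197 198 198]
 [142 142 144 137  89  78 111 174 198 199 199]
 [142 154 169 161  93  72 110 174 200 200 199]
 [168 188 199 177  92  71 110 174 200 199 198]
 [201 200 199 176  95
[... 854 characters left out ...]
 135 140 140 136 138 141 137]
 [136 135 136 136 135 141 137 135 136 138 138]]
(260, 223)
[[135 136 135 138 140 139 133 136 136 141 141]
 [137 135 137 138 139 140 135 135 133 139 140]
 [135 137 136 140 139 141 137 138 135 139 142]
 [137 137 137 138 139 139 140 137 135 138 141]
 [137 137 137 124 127 102 117 135 139 138 142]
 [136 139 135 102 117 111  80  98 138 139 141]
 [138 138 138 106  98  88  57  85  99  97  99]
 [137 138 138 104  68  56  58  88  89  88  93]
 [137 138 139 136 116  97  94  95  96  90  92]
 [137 137 138 140 141 142 143 140 134  97  93]
 [136 136 139 137 141 140 141 144 139 136 138]
 [138 137 137 137 140 139 142 141 137 138 140]
 [139 139 137 138 138 139 139 141 135 135 136]]
```

```bash
python3 - <<'E'
from m2 import *
t0,s0=[dict(np.load(n+'0.npz')) for n in('top','side')]
for k,a,b in(('far',(253.6,185.5),(292.0,201.2)),('near',(259.4,222.9),(264.6,216.2))):
    p,e=tri(t0,a,s0,b); print(k,'tri',p.round(1),round(e,1),onplane(t0,[a],54)[0].round(1),onplane(s0,[b],54)[0].round(1))
E
```

```text
far tri [609.7  15.9  49.5] 3.0 [607.4  16.4  54. ] [608.3  11.1  54. ]
near tri [501.    0.6  49.8] 2.8 [499.2   1.1  54. ] [500.2  -3.9  54. ]
```

Emit:
carry_out(commands=[[-0.0015,0.001,0.01,0,0,0],[0,0,0.02,0,0,0],[0,0,0.013,0,0,0],[0,0,0,0,0,0],[0,0,0,0,0,0],[0,0,0,0,0,0]])

```text
time_s: 5.65
ee_pos: [555.4, 8.8, 144.8]
eef_rot: [[-0.99, -0.143, 0.002], [-0.143, 0.99, -0.0], [-0.002, -0.0, -1.0]]
contact_force: [0.4, 0.1, -1.9]
width: 59.0
gripper_force: 55.3
```

```bash
python3 - <<'E'
from h import *
import go; go.delta([553,8,140],8.2)
for n in('top','side'): np.savez(n+'2.npz',**grab(n))
t,s=[dict(np.load(n+'2.npz')) for n in('top','side')]
c=np.zeros((560,800,3),np.uint8)
c[:480,:400]=cv2.resize(t['color'][195:243,240:280],(400,480),interpolation=cv2.INTER_CUBIC)
c[:560,400:]=cv2.resize(s['color'][175:231,245:285],(400,560),interpolation=cv2.INTER_CUBIC)
cv2.imwrite('pics/g3.png',c)
E
```

```text
t 5.65 pos [555.4   8.8 144.8] F [ 0.4  0.1 -1.9] w 59.0 g 55.3
shift now mm [ 2.5 -0.5  4.8] after turn [ 2.5 -0.5  4.8] turn deg [-0.02  0.1   0.02]
```

View pics/g3.png

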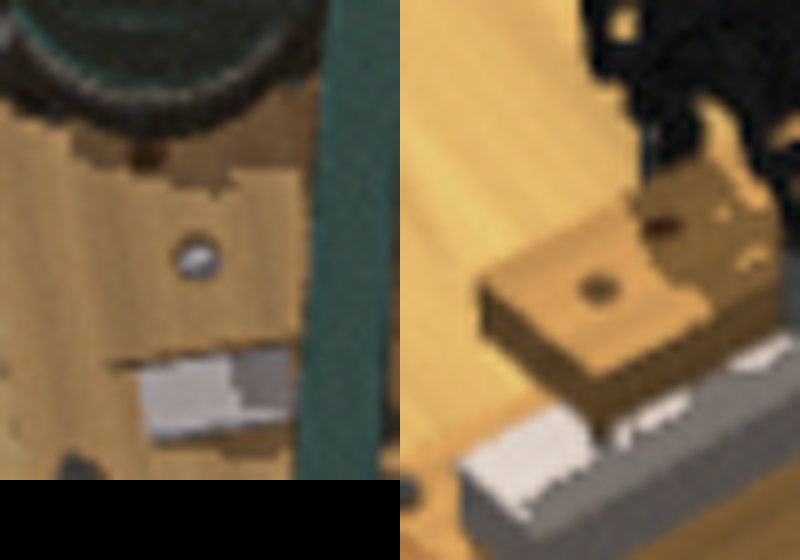

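The near hole is at top pixel (259.2,220.3) and side (264.4,203.4). A bright pin or rail surface shows through it from above.

```bash
python3 - <<'E'
from m2 import *
t,s=[dict(np.load(n+'2.npz')) for n in('top','side')]
zt=100.9
hs=blob(s,(264.4,203.4),4); ht=(259.2,220.3)
p,e=tri(t,ht,s,hs); print(np.round(hs,1),'tri',p.round(1),round(e,1),'top',onplane(t,[ht],zt)[0].round(1),'side',onplane(s,[hs],zt)[0].round(1))
u=259;v=220
print(t['color'][v-4:v+5,u-4:u+5].mean(2).astype(int))
E
```

```text
[264.5 203.5] tri [5.022e+02 4.000e-01 1.007e+02] 2.5 top [501.    0.9 100.9] side [ 5.034e+02 -2.000e-01  1.009e+02]
[[119 114 114 118 119 121 122 119 113]
 [120 117 116 118 119 119 122 119 115]
 [118 117 116  96  82  89 112 121 114]
 [120 117  99  71  81  86  80 116 114]
 [115 115  81 106 155 152  97 110 114]
 [116 117  95 123 126 100  89 113 117]
 [115 120 110  80  88  82  96 117 117]
 [115 121 116 112 108 107 117 121 118]
 [114 120 118 113 117 116 118 122 118]]
```

Emit:
carry_out(commands=[[0.001,0,0.004,0,0,0],[0,0,0.004,0,0,0],[0,0,0.004,0,0,0],[0,0,0.002,0,0,0],[0,0,0,0,0,0],[0,0,0,0,0,0]])

```text
time_s: 6.35
ee_pos: [553.8, 8.7, 129.8]
eef_rot: [[-0.99, -0.143, -0.0], [-0.143, 0.99, 0.0], [0.0, 0.0, -1.0]]
contact_force: [-0.3, 0.2, -1.8]
width: 59.3
gripper_force: 55.4
```

Emit:
carry_out(commands=[[0,0,0.003,0,0,0],[0,0,0.003,0,0,0],[0,0,0.002,0,0,0],[0,0,0,0,0,0],[0,0,0,0,0,0]])

```text
time_s: 6.85
ee_pos: [553.7, 8.7, 121.7]
eef_rot: [[-0.99, -0.143, -0.0], [-0.143, 0.99, 0.0], [0.0, 0.0, -1.0]]
contact_force: [0.7, 0.3, -1.3]
width: 59.1
gripper_force: 55.4
```

Emit:
carry_out(commands=[[0,0,0.003,0,0,0],[0,0,0.003,0,0,0],[0,0,0.003,0,0,0],[0,0,0.002,0,0,0],[0,0,0,0,0,0],[0,0,0,0,0,0]])

```text
time_s: 7.45
ee_pos: [553.7, 8.7, 110.7]
eef_rot: [[-0.99, -0.143, -0.001], [-0.143, 0.99, 0.0], [0.0, 0.0, -1.0]]
contact_force: [-0.2, 0.6, -1.6]
width: 59.1
gripper_force: 55.4
```

Emit:
carry_out(commands=[[0,0,0.001,0,0,0],[0,0,0.001,0,0,0],[0,0,0.001,0,0,0],[0,0,0,0,0,0],[0,0,0,0,0,0]])

```text
time_s: 7.95
ee_pos: [553.9, 8.6, 107.9]
eef_rot: [[-0.99, -0.143, 0.0], [-0.143, 0.99, 0.0], [-0.0, 0.0, -1.0]]
contact_force: [-0.2, -0.0, -2.4]
width: 59.1
gripper_force: 55.4
```

Emit:
carry_out(commands=[[0,0,0.0005,0,0,0],[0,0,0.0005,0,0,0],[0,0,0.0005,0,0,0],[0,0,0,0,0,0],[0,0,0,0,0,0]])

```text
time_s: 8.45
ee_pos: [553.9, 8.7, 107.8]
eef_rot: [[-0.99, -0.143, 0.0], [-0.143, 0.99, 0.0], [-0.0, -0.0, -1.0]]
contact_force: [-3.7, 0.5, 6.5]
width: 59.2
gripper_force: 56.5
```

Emit:
carry_out(commands=[[0,0,0,0,0,0],[0,0,0,0,0,0],[0,0,0,0,0,0],[0,0,0,0,0,0],[0,0,0,0,0,0],[0,0,0,0,0,0],[0,0,-0.01,0,0,0],[0,0,-0.03,0,0,0],[0,0,-0.04,0,0,0],[0,0,-0.04,0,0,0],[0,0,-0.04,0,0,0]], jaw=100)

```text
time_s: 9.55
ee_pos: [553.6, 8.7, 268.8]
eef_rot: [[-0.99, -0.143, 0.001], [-0.143, 0.99, -0.0], [-0.001, -0.0, -1.0]]
contact_force: [0.9, 0.8, 0.7]
width: 85.4
gripper_force: 0.0
```

Emit:
carry_out(commands=[[0.002,-0.03,0,0,0,0],[0.003,-0.045,0,0,0,0],[0.003,-0.045,0,0,0,0],[0.003,-0.045,0,0,0,0],[0.003,-0.045,0,0,0,0],[0.001,-0.03,0,0,0,0],[0,0,0,0,0,0],[0,0,0,0,0,0]])

```text
time_s: 10.35
ee_pos: [573.1, -231.4, 266.7]
eef_rot: [[-0.99, -0.142, 0.0], [-0.142, 0.99, 0.001], [-0.0, 0.001, -1.0]]
contact_force: [-0.1, 0.1, 1.1]
width: 85.3
gripper_force: 0.0
```

```bash
cat > pl.py <<'E'
from m2 import *
from m import pts,comp
for n in('top','side'):
    f=grab(n); np.savez(n+'3.npz',**f); P=pts(f); box=(225,160,295,255) if n=='top' else (225,170,330,260)
    m=comp(f,P,box,57,72); q=P[m]; r=cv2.minAreaRect(q[:,:2].astype(np.float32))
    A=np.c_[q[:,:2]-q[:,:2].mean(0),np.ones(len(q))]; c=np.linalg.lstsq(A,q[:,2],rcond=None)[0]
    print(n,m.sum(),'z',np.median(q[:,2]).round(1),'rect',np.round(r[0],1),np.round(r[1],1),round(r[2],1),'slope',c.round(4))
    x,y=(225,160) if n=='top' else (235,165)
    cv2.imwrite(f'pics/p_{n}.png',cv2.resize(f['color'][y:y+80,x:x+75],None,fx=5,fy=5,interpolation=cv2.INTER_CUBIC))
cv2.imwrite('pics/p.png',np.hstack([cv2.imread('pics/p_top.png'),cv2.imread('pics/p_side.png')]))
E
python3 pl.py | tail -2; python3 go.py 494 -349 220 8.2
```

```text
top 1186 z 64.2 rect [554.3   7.7] [161.  60.] 8.3 slope [-1.40000e-03  2.00000e-04  6.42244e+01]
side 745 z 63.7 rect [557.1   5.5] [164.4  66.8] 8.2 slope [2.50000e-03 8.70000e-03 6.35493e+01]
t 10.45 pos [ 573.3 -230.   266.9] F [ 0.4  0.9 -0.1] w 85.6 g 0.0
shift now mm [  95.6 -106.4   46.8] after turn [  95.5 -106.5   46.9] turn deg [0.03 0.03 0.07]
```

View pics/p.png

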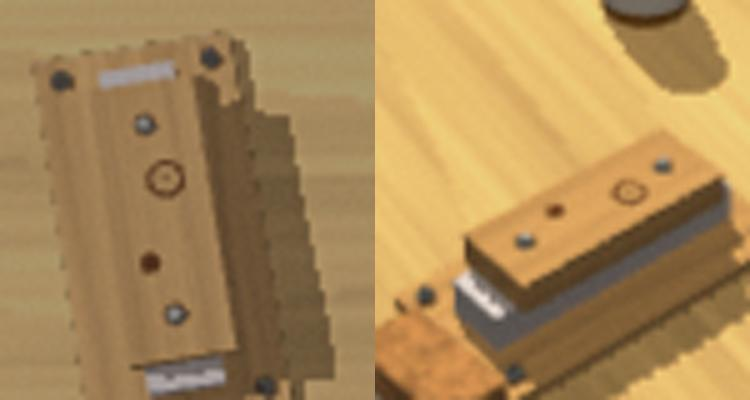

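The plinth is seated: top at 64.2 mm, level, both pins showing. The ring is at top pixel (257.8,195.4) and side (285.6,203.0).

Emit:
carry_out(commands=[[0.03,-0.03,0,0,0,0],[0.033,-0.037,0,0,0,0],[0.033,-0.038,0,0,0,0],[0,0,0,0,0,0],[0,0,0,0,0,0],[0,0,0.02,0,0,0],[0,0,0.02,0,0,0],[0,0,0,0,0,0],[0,0,0,0,0,0]])

```text
time_s: 11.35
ee_pos: [494.3, -346.6, 226.4]
eef_rot: [[-0.989, -0.145, -0.0], [-0.145, 0.989, 0.001], [0.0, 0.001, -1.0]]
contact_force: [-0.3, -0.1, -0.6]
width: 85.1
gripper_force: 0.0
```

```bash
python3 go.py 493.5 -347.5 162 8.2; python3 - <<'E'
from m2 import *
t,s=[dict(np.load(n+'3.npz')) for n in('top','side')]
a,b=(257.8,195.4),(285.6,203.0); p,e=tri(t,a,s,b); print('ring',p.round(1),round(e,1),onplane(t,[a],64)[0].round(1),onplane(s,[b],64)[0].round(1))
E
```

```text
t 11.35 pos [ 494.3 -346.6  226.4] F [-0.3 -0.1 -0.6] w 85.1 g 0.0
shift now mm [ 0.9 -0.8 64.4] after turn [ 0.9 -0.7 64.4] turn deg [ 0.06 -0.01  0.16]
ring [577.9   3.8  65.3] 3.5 [576.5   4.5  64. ] [580.5   4.6  64. ]
```

Emit:
carry_out(commands=[[0.001,-0.001,0.02,0,0,0],[0,0,0.02,0,0,0],[0,0,0.015,0,0,0],[0,0,0.009,0,0,0],[0,0,0,0,0,0],[0,0,0,0,0,0],[0,0,0,0,0,0]])

```text
time_s: 12.05
ee_pos: [493.1, -349.9, 163.8]
eef_rot: [[-0.99, -0.143, 0.002], [-0.143, 0.99, -0.001], [-0.002, -0.002, -1.0]]
contact_force: [-0.3, -0.6, 1.0]
width: 85.5
gripper_force: 0.0
```

Emit:
carry_out(commands=[[0,0,0,0,0,0],[0,0,0,0,0,0],[0,0,0,0,0,0],[0,0,0,0,0,0],[0,0,0,0,0,0],[0,0,0,0,0,0],[0,0,0,0,0,0],[0,0,0,0,0,0],[0,0,0,0,0,0],[0,0,0,0,0,0]], jaw=10, force=40)

```text
time_s: 13.05
ee_pos: [492.7, -349.5, 162.6]
eef_rot: [[-0.99, -0.143, 0.0], [-0.143, 0.99, -0.0], [-0.0, -0.0, -1.0]]
contact_force: [-0.5, 0.3, 2.8]
width: 27.0
gripper_force: 39.2
```

Emit:
carry_out(commands=[[0,0,-0.01,0,0,0],[0,0,-0.03,0,0,0],[0,0,-0.035,0,0,0],[0,0,-0.02,0,0,0],[-0.005,0.02,-0.005,0,0,0],[-0.015,0.04,0,0,0,0],[-0.018,0.045,0,0,0,0],[-0.018,0.045,0,0,0,0],[-0.018,0.045,0,0,0,0],[-0.018,0.045,0,0,0,0],[-0.018,0.045,0,0,0,0]])

```text
time_s: 14.15
ee_pos: [560.0, -48.7, 261.3]
eef_rot: [[-0.99, -0.143, -0.002], [-0.143, 0.99, 0.001], [0.002, 0.001, -1.0]]
contact_force: [0.9, 0.7, -1.8]
width: 27.1
gripper_force: 40.1
```

Emit:
carry_out(commands=[[-0.014,0.033,0,0,0,0],[-0.009,0.02,0,0,0,0],[0,0,0.01,0,0,0],[0,0,0.01,0,0,0],[0,0,0,0,0,0],[0,0,0,0,0,0],[0,0,0,0,0,0]])

```text
time_s: 14.85
ee_pos: [575.9, 3.0, 242.6]
eef_rot: [[-0.99, -0.141, 0.0], [-0.141, 0.99, 0.0], [-0.0, -0.0, -1.0]]
contact_force: [0.1, -1.3, -1.9]
width: 27.2
gripper_force: 40.1
```

```bash
python3 go.py 576.8 5 225 8.2; python3 - <<'E'
from h import *
for n in('top','side'): np.savez(n+'4.npz',**grab(n))
t,s=[dict(np.load(n+'4.npz')) for n in('top','side')]
c=np.zeros((560,800,3),np.uint8)
c[:480,:400]=cv2.resize(t['color'][160:220,235:285],(400,480),interpolation=cv2.INTER_CUBIC)
c[:560,400:]=cv2.resize(s['color'][150:220,260:310],(400,560),interpolation=cv2.INTER_CUBIC)
cv2.imwrite('pics/g4.png',c)
E
```

```text
t 14.85 pos [575.9   3.  242.6] F [ 0.1 -1.3 -1.9] w 27.2 g 40.1
shift now mm [-1.2  1.8 17.6] after turn [-1.2  1.8 17.6] turn deg [-0.    0.01 -0.08]
```

View pics/g4.png

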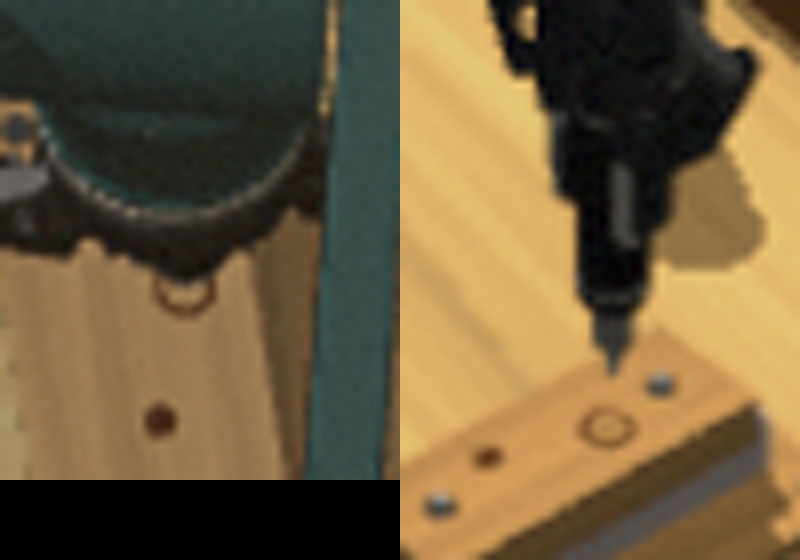

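The view shows the tip at side pixel (286.2,196.3), hanging above the ring at (285.4,203.1). The probe looks vertical.

```bash
python3 - <<'E'
from h import *
s=dict(np.load('side4.npz'))
print('tip',onplane(s,[(286.2,196.3)],92)[0].round(1),'ring',onplane(s,[(285.4,203.1)],64)[0].round(1))
E
```

```text
tip [581.4   2.8  92. ] ring [579.7   4.6  64. ]
```

Emit:
carry_out(commands=[[0,0.002,0.008,0,0,0],[0,0,0.008,0,0,0],[0,0,0.006,0,0,0],[0,0,0.002,0,0,0],[0,0,0,0,0,0],[0,0,0,0,0,0],[0,0,0,0,0,0]])

```text
time_s: 15.65
ee_pos: [575.9, 6.0, 218.8]
eef_rot: [[-0.99, -0.143, 0.001], [-0.143, 0.99, 0.0], [-0.001, -0.0, -1.0]]
contact_force: [1.0, 0.4, -1.1]
width: 27.1
gripper_force: 40.1
```

```bash
python3 go.py 576.8 5 210 8.2; python3 - <<'E'
from h import *
f=grab('side'); np.savez('side5.npz',**f)
c=cv2.resize(f['color'][170:220,260:310],(600,600),interpolation=cv2.INTER_CUBIC)
cv2.imwrite('pics/g5.png',c)
E
```

```text
t 15.65 pos [575.9   6.  218.8] F [ 1.   0.4 -1.1] w 27.1 g 40.1
shift now mm [-0.8 -1.1  8.8] after turn [-0.8 -1.1  8.8] turn deg [-0.01  0.05  0.01]
```

View pics/g5.png

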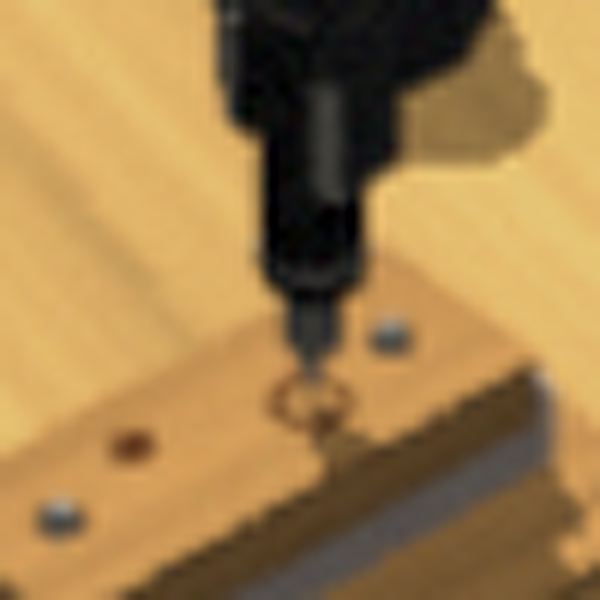

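The tip is at side pixel (285.6,200.8), just above the ring's centre at (285.5,203.0).

```bash
python3 - <<'E'
from h import *
s=dict(np.load('side5.npz'))
print('tip',onplane(s,[(285.6,200.8)],68.2)[0].round(1),'ring',onplane(s,[(285.5,203.0)],64)[0].round(1))
E
```

```text
tip [583.4   9.4  68.2] ring [580.2   4.8  64. ]
```

Emit:
carry_out(commands=[[0,-0.001,0.002,0,0,0],[0,0,0.002,0,0,0],[0,0,0.001,0,0,0],[0,0,0,0,0,0],[0,0,0,0,0,0]])

```text
time_s: 16.2
ee_pos: [575.9, 4.9, 213.7]
eef_rot: [[-0.99, -0.143, 0.001], [-0.143, 0.99, -0.0], [-0.001, -0.0, -1.0]]
contact_force: [0.1, -0.2, 0.2]
width: 27.2
gripper_force: 40.1
```

Emit:
carry_out(commands=[[0,0,0.001,0,0,0],[0,0,0.001,0,0,0],[0,0,0,0,0,0],[0,0,0,0,0,0]])

```text
time_s: 16.6
ee_pos: [575.9, 5.0, 211.6]
eef_rot: [[-0.99, -0.143, 0.001], [-0.143, 0.99, -0.0], [-0.0, -0.0, -1.0]]
contact_force: [-0.1, -0.5, 1.3]
width: 27.2
gripper_force: 40.1
```

Emit:
carry_out(commands=[[0,0,0.001,0,0,0],[0,0,0.0005,0,0,0],[0,0,0,0,0,0],[0,0,0,0,0,0],[0,0,0,0,0,0]])

```text
time_s: 17.1
ee_pos: [575.9, 5.0, 210.1]
eef_rot: [[-0.99, -0.143, 0.0], [-0.143, 0.99, 0.0], [-0.0, -0.0, -1.0]]
contact_force: [0.5, -1.4, 1.9]
width: 27.1
gripper_force: 40.1
```

```bash
python3 pl.py | tail -2; python3 - <<'E'
from h import *
F=[]
for i in range(10):
    f=grab('side'); o=sensors.get_obs(); F.append([*o['contact_force'],*o['ee_pos']])
print(np.mean(F,0).round(2),np.std(F,0).round(2)); np.savez('side6.npz',**f)
cv2.imwrite('pics/g6.png',cv2.resize(f['color'][180:220,265:305],(600,600),interpolation=cv2.INTER_CUBIC))
E
```

```text
top 767 z 64.2 rect [532.4   4.6] [116.6  59.8] 8.1 slope [2.10000e-03 7.60000e-03 6.42276e+01]
side 698 z 63.5 rect [556.7   5.6] [164.3  66.3] 8.4 slope [1.40000e-03 8.30000e-03 6.34428e+01]
[ 2.6000e-01 -6.3000e-01  1.5900e+00  5.7585e+02  4.9800e+00  2.0995e+02] [0.64 0.32 0.49 0.01 0.01 0.02]
```

View pics/g6.png

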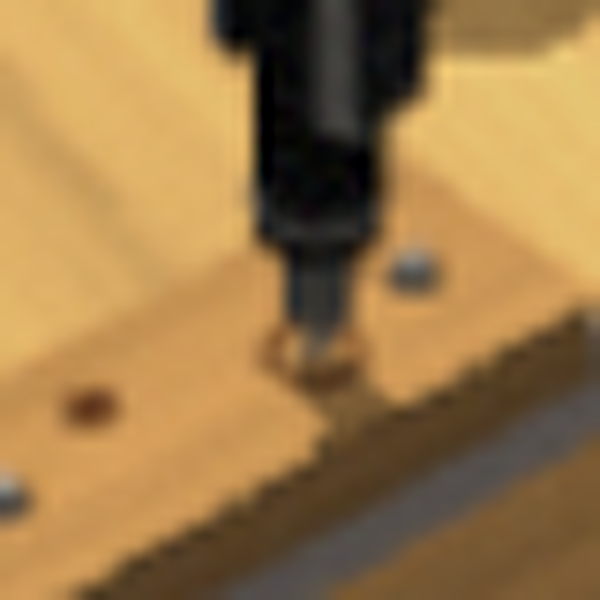

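The tip end, at crop (315,355), sits at the ring's centre at about (313,352). Its push is about 3 N.

```bash
python3 -c "
from rig import ticket; print(ticket.sign_off())"
```

```text
the job is handed in; nothing more can be done
None
```

I handed the job in after about 18 s of robot time, but the hand-in gave no verdict: the plinth is seated flush on both pins and the probe is held upright in the ring at about 3 N, its tip in about 4.7 mm by arm height; I viewed 11 pictures, one over the limit of 10.

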